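# Work a seized stopper out of a desk console

### The job

The brass stopper in the sloping front of the desk console has seized on its seals. Free it by twisting it back and forth, some 20 to 30 degrees each way, while you ease it outwards; a straight pull only lifts the console, which must stay seated in its nest. Then put the stopper down in the round steel parts dish.

Things in the scene. Friction and masses are not known exactly. Their poses are not given: they have to be found in the camera images.
- console: Desk intercom console: wedge-shaped box 110 mm deep (x), 148 wide (y), 76 high, black side cheeks, grey front panel sloping 30 degrees from horizontal, keypad on the panel's left half (+y). Loose, about 1.7 kg, stands on rubber feet in the nest. Origin: centre of its underside; x to its back, z up.
- nest: Aluminium plate 136 x 182 x 8 mm with steel corner stops 8 mm high round the console, fixed to the bench. Origin: centre of its underside, axes as the console's; the console stands 8 mm above it. The stops keep the console from sliding or turning (1 to 1.5 mm play), but nothing holds it down: a pull of about 15 N along the bore begins to lift or tip it.
- entry: Cable entry in the panel's right half (-y): aluminium boss 45 mm across, 5 mm proud of the panel, bore 25.5 mm. Origin: centre of the boss's outer face; z outwards along the bore (normal to the panel, 30 degrees from vertical, towards the console's front), y to the console's left, x up the slope.
- stopper_center (a point): Half-way point on the axis of the brass stopper, 54 mm long, 0.12 kg; z from foot to grip (out of the bore), y along the grip bar. Shank 24 mm dia x 24 mm, in the bore at the start; flange 38 mm dia x 5 mm, on the boss; grip bar 12 mm thick (x), 36 long (y), 25 high. This point is 27 mm from the foot, the flange's outer face 2 mm farther out, the bar's end 27 mm.
- stopper_bar (a point): Middle of the stopper's grip bar, 14.5 mm out from stopper_center; same axes. The bar starts level, along the console's y. Seals grip the shank with 22 to 36 N against sliding in any direction: while it is being turned (0.25 to 0.45 N m) little of that acts along the axis, so about 3 mm out per radian of turn, either way, comes easily. Seals let go 14 mm out; all free at 24 mm.
- parts_dish: Round steel parts dish, loose, 0.45 kg, 146 mm across the rim, 120 mm across the bottom, 26 mm high, open on top; inner floor 7 mm above the bench. Origin: centre of its underside.
Mind the look-alikes: they are no part of the job. Of the things shaped like the part that bears stopper_center, the brass one is meant.

How it is judged:
On the way, in this order (a step that is already met when the one before it is completed fails the run):
1. the stopper has been turned at least 7 degrees while its shank is still in the entry (angle between the y axis of stopper_center and the y axis of console, either way round above 0.12 rad and z of stopper_center in the frame of entry below 0.02 m), for 0.05 s.
2. the stopper has come right out of the entry (distance between stopper_center and entry above 0.032 m), for 0.05 s.
At the end, for the whole second after the job is handed in: The stopper lies or stands in the parts dish (its middle within 65 mm of the dish's centre line and no more than 50 mm above the dish's underside), and the console still stands flat in its nest (lifted less than 4 mm, tilted less than 0.06 rad) (horizontal distance between stopper_center and parts_dish below 0.065 m and z of stopper_center in the frame of parts_dish below 0.05 m and z of console in the frame of nest below 0.012 m and angle between console's own z axis and vertical below 0.06 rad); the robot touches nothing.
It fails at once if the console is lifted more than 6 mm or tipped more than about 4.5 degrees in its nest (z of console in the frame of nest above 0.014 m or angle between console's own z axis and vertical above 0.08 rad).
It also fails if it takes over 51 s, if anything falls off the work surface, if the arm or the gripper's body presses on something with over 40 N, if the wrist force passes 120 N, or if a joint passes its speed limit or range.

### The arm

A 7-joint arm with a two-finger parallel gripper is mounted at the origin on a cart in front of the work surface, level with it; the furniture and walls round the work are solid. World frame = base frame: x ahead of the robot, y to its left, z up, the work surface at z = 0. Lengths are in m, angles in rad, forces in N, time in s.
With the tool pointing down it reaches from about 0.4 to 0.85 m from the base axis. Payload 4.5 kg.
Tool frame: the origin (TCP) lies at the very end of the fingers, on their centre line; the grasp point (between the pads) lies behind it (r.grip_depth is the z of the grasp point in the tool frame, in m); z points along the fingers, y is the direction in which the jaws open and shut (so a half turn about z gives the same grasp; the last joint's range is limited). The gripper opens to 88 mm and grips with 3 to 60 N. Pads are 18 mm wide; open, the fingers measure 123 mm over their backs; the gripper's body (75 mm by 187 mm) begins 45 mm behind the grasp point.
Start: joints at [1.29, 0.689, -0.195, 1.565, 0.157, 0.902, -0.215], TCP at [0.194, -0.594, 0.239] pointing down, gripper open.
Joint ranges: [-3.01, 3.01], [-0.46, 2.08], [-1.47, 1.51], [0.13, 2.56], [-1, 4.14], [0.04, 2.09], [-2.66, 2.66]. Speed limits (rad/s): [2.57, 2.57, 3.14, 3.14, 3.14, 3.14, 3.14].

### API

Orientations are given as a unit quaternion [x, y, z, w].
In Python, from plant import sensors, cams, r gives the robot as it stands. The module is installed in compiled form; this text tells all that it offers.
- The arm moves only by the tool drive_tool, never from a script. Its argument "series" is a list that holds one entry, the list of rows, each a list of 5 numbers: the shift along the world's x, y, z in mm, then the turn about the world's z in rad, then the finger opening in mm, from 0 to 88.1. A call has 1 to 10 rows; each row shifts and turns the commanded pose from where the row before left it; what a row does not reach is not made up. A row lasts 1/10 s, in which the tool goes at most 50 mm and 8.59 degrees, less where a joint would pass 70% of its speed; a pose out of reach is approached as far as the arm can. A call with a gripper value outside its range is refused whole. The fingers move at their own pace and stop on an object; "force" is the grip in N (left out, the last holds). Time passes only in rows, so rows that do not move let the fingers close. It gives the time, the measured TCP pose, the force and the opening at its end, in the units of the state.
- sensors.get_state(): the state, without advancing time (a new reading comes with each control period).
- cams.snapshot(name): name is "scene" or "top" or "wrist"; returns the picture (480x640x3 uint8, blue, green, red); there is no depth.
- cams.camera_model(name): a dict with "fx", "fy", "cx", "cy" (pixels), "camera_from_world" (4x4, takes a point from world to camera coordinates). Camera axes: x right, y down, z forward; pixel columns grow to the right and rows downward; lengths in m; the calibration is good to about 2 mm. The wrist camera is an equidistant fisheye: a pixel r from the principal point sees the ray r / f radians off the axis. A picture is of the moment at which its call begins: read the wrist's pose just before it. camera_model takes no time and is no camera call; for the wrist camera it gives the pose at the moment of the call.
- r.finish_job(): hands the job in, once; it reports no verdict.
Trained networks look in the newest picture that a camera, given by its name, has taken for a name from the list of things; names that differ only in an ending like _2 or _b are one class to them, and where a whole thing is asked for, a point or a joint stands for the part that bears it (a point fixed in the world has none). Each returns a list of dicts, best first, with "confidence" (0 to 1); they miss things now and then, are a little off and sometimes report something else, mostly with a low value. They report only what shows in the picture. A call takes as long as a camera call. They do not tell look-alikes from the thing itself.
- cams.trace(camera, name): "mask" (480x640 bool, what is visible of it) and "at" ([column, row] in pixels, amid what is visible of it).
- cams.mark_of(camera, name): "at" ([column, row] in pixels: a listed point, or the origin of a listed thing).
The state is a dict: "clock": time; "q": joint angles; "qd": joint speeds; "joint_torque": joint torques, N m; "tool_pos": TCP position; "eef_rot": TCP orientation; "contact_force": force on the tool from outside, world axes, zero at the start; "moment": the same for the moment, N m; "opening": opening from 0.0 (shut) to 1.0 (fully open).
Only numpy, scipy, OpenCV 4.12 (cv2) and the standard library are available. Lean on these libraries where they do the work, as an engineer would, in place of code of your own. Each camera call takes 0.05 s, during which the arm holds its last target.

## Working session

There is one attempt and no reset: what is moved stays moved. The work goes in short steps, Python scripts to look and compute and a tool call to move; the robot and the scene stay as the last step left them, time stands still between calls to the robot, and variables do not carry over. Pictures are saved under pics/ and viewed, and the job is handed in when it is done.

Besides the shell and the picture viewer there is one more tool, called after "Emit:" as a command line: name --argument value ..., lists and objects as JSON in quotes. drive_tool: Moves the arm, as the interface text tells. Its arguments: {"type":"object","properties":{"series":{"type":"array","items":{"type":"array","items":{"type":"array","items":{"type":"number"}}}},"force":{"type":"number"}},"required":["series"]}

```bash
mkdir -p pics; cat > h.py <<'E'
import numpy as np, cv2
from plant import sensors, cams, r
def ray(cam,px,m=None):
    m=m or cams.camera_model(cam); T=np.array(m["camera_from_world"])
    u=(px[0]-m["cx"])/m["fx"]; v=(px[1]-m["cy"])/m["fy"]
    if cam=="wrist":
        t=np.hypot(u,v); d=np.array([0,0,1.]) if t<1e-9 else np.array([np.sin(t)*u/t,np.sin(t)*v/t,np.cos(t)])
    else: d=np.array([u,v,1.])
    R=T[:3,:3]; o=-R.T@T[:3,3]; d=R.T@d; return o,d/np.linalg.norm(d)
def at_z(cam,px,z,m=None):
    o,d=ray(cam,px,m); return o+d*(z-o[2])/d[2]
def tri(rays):
    A=np.zeros((3,3));b=np.zeros(3)
    for o,d in rays:
        P=np.eye(3)-np.outer(d,d);A+=P;b+=P@o
    p=np.linalg.solve(A,b); return p,[float(np.linalg.norm((np.eye(3)-np.outer(d,d))@(p-o))) for o,d in rays]
def proj(cam,p,m=None):
    m=m or cams.camera_model(cam);T=np.array(m["camera_from_world"]);c=T[:3,:3]@p+T[:3,3]
    if cam=="wrist":
        t=np.arctan2(np.hypot(c[0],c[1]),c[2]);n=np.hypot(c[0],c[1]);return [m["cx"]+m["fx"]*t*c[0]/n,m["cy"]+m["fy"]*t*c[1]/n]
    return [m["cx"]+m["fx"]*c[0]/c[2],m["cy"]+m["fy"]*c[1]/c[2]]
E
python3 - <<'E'
from h import *
s=sensors.get_state();print(s,r.grip_depth)
for c in ["scene","top","wrist"]:
    im=cams.snapshot(c);cv2.imwrite(f"pics/{c}0.png",im)
    for n in ["console","nest","entry","stopper_center","stopper_bar","parts_dish"]:
        print(c,n,[(np.round(x["at"],1).tolist(),round(x["confidence"],2)) for x in cams.mark_of(c,n)])
    for n in ["stopper_center"]:
        print("trace",[(np.round(x["at"],1).tolist(),round(x["confidence"],2),int(x["mask"].sum())) for x in cams.trace(c,n)])
print(sensors.get_state()["clock"])
E
```

```text
{'clock': 0.0, 'q': array([ 1.28980569,  0.68998504, -0.19447551,  1.56632853,  0.15729785,
        0.90251183, -0.21509242]), 'qd': array([ 2.31257086e-04,  1.51398088e-04,  2.19900061e-05,  1.19429917e-03,
        7.19577908e-04, -8.76260658e-04, -2.94241590e-04]), 'joint_torque': array([-1.67364860e-04, -5.27572238e+01, -1.26748469e+00, -1.53427953e+01,
       -5.27760526e-02,  6.60628342e-03,  1.91449913e-04]), 'tool_pos': array([ 0.19324811, -0.59371101,  0.23791254]), 'eef_rot': array([ 9.87633859e-01,  1.56775351e-01, -2.21867675e-04, -8.94895246e-04]), 'contact_force': array([ 0.19174125, -1.29685378,  0.0837354 ]), 'moment': array([ 0.0378864 ,  0.01080845, -0.00126456]), 'opening': 0.9989218987169018} -0.0187
scene console [([431.3, 250.1], 0.56)]
scene nest []
scene entry [([452.5, 222.4], 0.68)]
scene stopper_center [([231.2, 246.4], 0.66), ([440.1, 308.7], 0.61), ([453.8, 223.0], 0.59)]
scene stopper_bar [([221.5, 250.0], 0.9), ([457.4, 216.3], 0.76), ([440.6, 312.7], 0.7)]
scene parts_dish [([339.5, 373.3], 0.93)]
trace [([230.1, 248.4], 0.86, 406), ([437.6, 309.7], 0.71, 583), ([454.4, 219.5], 0.69, 284)]
top console [([439.3, 293.4], 0.55)]
top nest []
top entry [([457.8, 294.8], 0.7)]
top stopper_center [([364.6, 356.3], 0.88), ([458.1, 301.0], 0.75), ([284.9, 153.7], 0.55)]
top stopper_bar [([358.1, 362.5], 0.88), ([458.1, 303.0], 0.78), ([277.8, 152.9], 0.53)]
top parts_dish [([260.1, 343.2], 0.65), ([456.8, 302.8], 0.18)]
trace [([287.2, 152.0], 0.77, 369), ([458.1, 298.9], 0.59, 405), ([361.7, 352.8], 0.56, 383)]
wrist console []
wrist nest []
wrist entry []
wrist stopper_center []
wrist stopper_bar []
wrist parts_dish []
trace []
1.2
```

View pics/scene0.png

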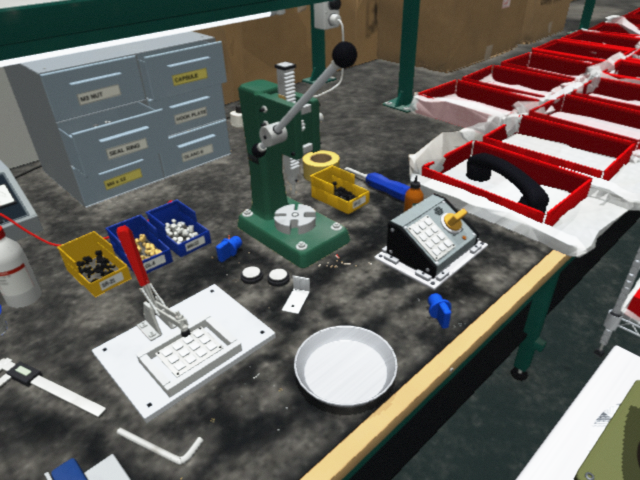

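View pics/top0.png

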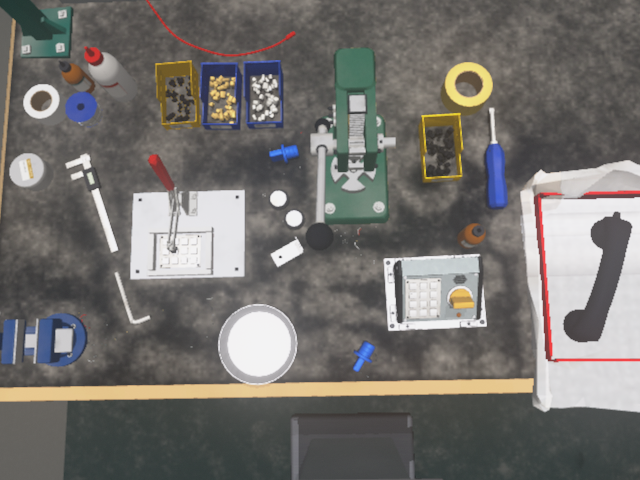

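```bash
python3 - <<'E'
from h import *
S=lambda p:ray("scene",p);T=lambda p:ray("top",p)
def show(n,a,b):
    p,e=tri([S(a),T(b)]);print(n,np.round(p,4),np.round(e,4))
show("console",[431.3,250.1],[439.3,293.4])
show("entry",[452.5,222.4],[457.8,294.8])
show("sc",[453.8,223],[458.1,301]);show("sb",[457.4,216.3],[458.1,303])
show("dish",[339.5,373.3],[260.1,343.2])
show("l1",[231,246.4],[284.9,153.7]);show("l2",[440,308.7],[364.6,356.3])
for c in["scene","top","wrist"]:
    m=cams.camera_model(c);T=np.array(m["camera_from_world"]);print(c,m["fx"],-T[:3,:3].T@T[:3,3],T[2,:3])
E
```

```text
console [ 0.4895 -0.1654  0.0006] [0.0037 0.0037]
entry [ 0.4765 -0.1914  0.0587] [0.004 0.004]
sc [ 0.4682 -0.1887  0.0621] [0.0007 0.0007]
sb [ 0.4628 -0.1852  0.0808] [0.0021 0.0021]
dish [ 0.4037  0.1745 -0.0024] [0.0041 0.0041]
l1 [0.7615 0.1182 0.0191] [0.0021 0.0021]
l2 [ 0.3743 -0.0227  0.0149] [0.0005 0.0005]
scene 491.9052117278464 [0.0690448  0.5155327  0.56177896] [ 0.59641785 -0.5640581  -0.57107286]
top 524.2457931967328 [0.4285293  0.01546812 0.99677121] [ 0.15805077  0.03178786 -0.98691919]
wrist 371.64829954431775 [ 0.25898625 -0.572431    0.38481108] [-0.25278834 -0.08195991 -0.96404389]
```

The scene view shows the brass stopper in the console at about (457,217), with blue look-alikes at (230,247) and (440,310). The dish is at (345,368). In the top view the stopper is at (460,298) and the dish at (258,344). The two views triangulate consistently, so I'm moving above the console.

Emit:
drive_tool --series '[[[20, 33, 0, -0.03, 88], [25, 38, 0, -0.03, 88], [25, 38, 0, -0.03, 88], [25, 38, 0, -0.03, 88], [25, 38, 0, -0.03, 88], [25, 38, 0, -0.03, 88], [25, 38, 0, -0.03, 88], [25, 38, 0, -0.03, 88], [25, 38, 0, -0.03, 88], [25, 38, 0, -0.03, 88]]]'

```text
clock: 2.2
tool_pos: [0.4395, -0.2177, 0.239]
eef_rot: [1.0, 0.007, 0.0, 0.0]
contact_force: [0.4, -0.9, 0.3]
opening: 0.999
```

Emit:
drive_tool --series '[[[20, 25, 0, -0.015, 88], [7, 8, 0, 0, 88], [0, 0, 0, 0, 88], [0, 0, 0, 0, 88]]]'

```text
clock: 2.6
tool_pos: [0.4644, -0.188, 0.2387]
eef_rot: [1.0, -0.001, -0.001, 0.001]
contact_force: [-1.1, -0.6, -0.0]
opening: 0.997
```

```bash
python3 - <<'E'
from h import *
im=cams.snapshot("wrist");cv2.imwrite("pics/w1.png",im)
s=sensors.get_state();print(s["clock"],s["tool_pos"],s["eef_rot"],s["contact_force"])
R={}
for n in ["console","entry","stopper_center","stopper_bar"]:
    L=cams.mark_of("wrist",n);print(n,[(np.round(x["at"],1).tolist(),round(x["confidence"],2)) for x in L])
L=cams.trace("wrist","stopper_bar")
for x in L:
    print(x["at"],x["confidence"],x["mask"].sum())
    np.save("pics/m.npy",L[0]["mask"])
print(proj("wrist",np.array([.4628,-.1852,.0808])))
E
```

```text
2.65 [ 0.46412104 -0.18839793  0.23867914] [ 9.99998231e-01 -1.67754358e-03 -6.24372330e-04  5.77898433e-04] [-0.44825924  0.67126302  0.18668068]
console [([297.0, 183.9], 0.93)]
entry []
stopper_center [([330.2, 209.8], 0.77), ([178.3, 291.7], 0.59)]
stopper_bar [([334.5, 221.4], 0.89), ([173.8, 299.3], 0.85), ([297.3, 184.6], 0.51)]
[177.3, 284.8] 0.95 762
[329.6, 213.1] 0.69 1738
[np.float64(326.9748678176382), np.float64(224.9167166563441)]
```

View pics/w1.png

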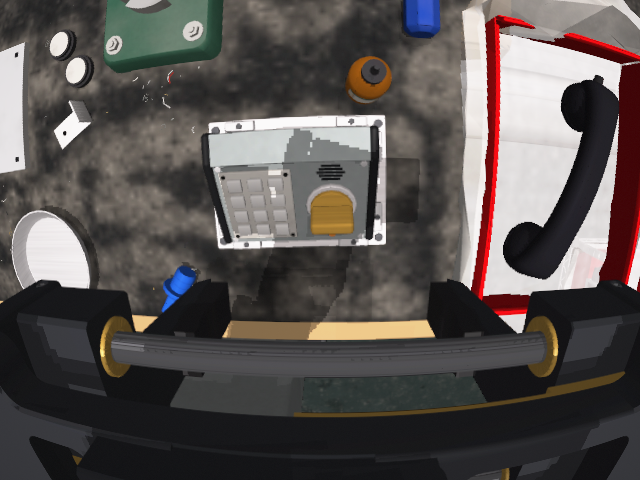

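```bash
python3 - <<'E'
from h import *
im=cv2.imread("pics/w1.png");c=im[110:260,195:400]
cv2.imwrite("pics/w1c.png",cv2.resize(c,None,fx=3.9,fy=3.9,interpolation=cv2.INTER_CUBIC))
for n,p in dict(tl=[209,123],tr=[385,116],bl=[219,249],br=[386,243]).items(): print(n,np.round(at_z("wrist",p,.008),4))
p,e=tri([ray("wrist",[334.5,221.4]),ray("scene",[457.4,216.3]),ray("top",[458.1,303])]);print("bar",p,e)
p,e=tri([ray("wrist",[330.2,209.8]),ray("scene",[453.8,223]),ray("top",[458.1,301])]);print("cen",p,e)
for n,p in dict(tl=[384,259],tr=[482,255],bl=[388,331],br=[486,328]).items(): print(n,np.round(at_z("top",p,.008),4))
for k in["scene","top"]:
    i=cv2.imread(f"pics/{k}0.png");y,x={"scene":(160,370),"top":(240,370)}[k]
    cv2.imwrite(f"pics/{k}c.png",cv2.resize(i[y:y+130,x:x+140],None,fx=4.5,fy=4.5,interpolation=cv2.INTER_CUBIC))
E
```

```text
tl [ 0.5552 -0.0632  0.008 ]
tr [ 0.5586 -0.2434  0.008 ]
bl [ 0.4196 -0.0668  0.008 ]
br [ 0.4261 -0.2475  0.008 ]
bar [ 0.46429043 -0.18892746  0.07731184] [0.002742607172380117, 0.0020033265783370524, 0.00407036732216812]
cen [ 0.46965127 -0.18887535  0.06089141] [0.0023915024908596496, 0.0018815421361763137, 0.0008472091453269602]
tl [ 0.5532 -0.0657  0.008 ]
tr [ 0.5563 -0.2499  0.008 ]
bl [ 0.4186 -0.068   0.008 ]
br [ 0.4206 -0.2481  0.008 ]
```

View pics/w1c.png

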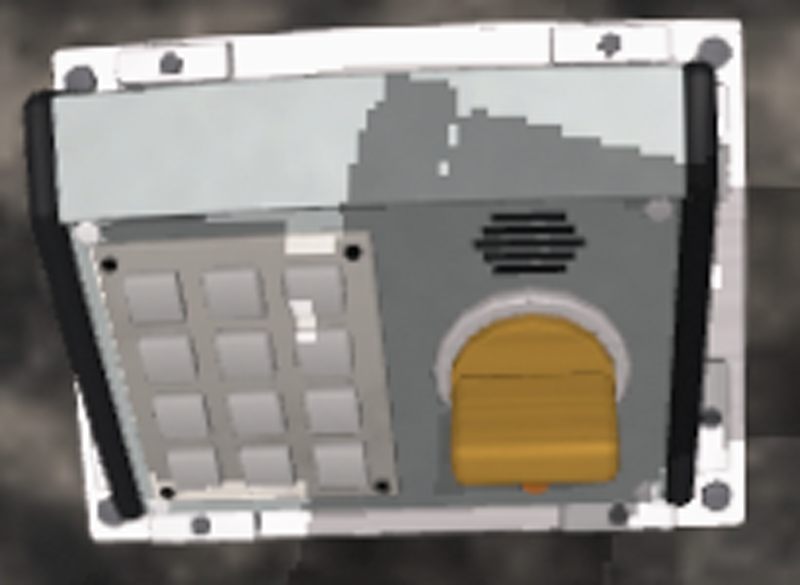

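View pics/topc.png

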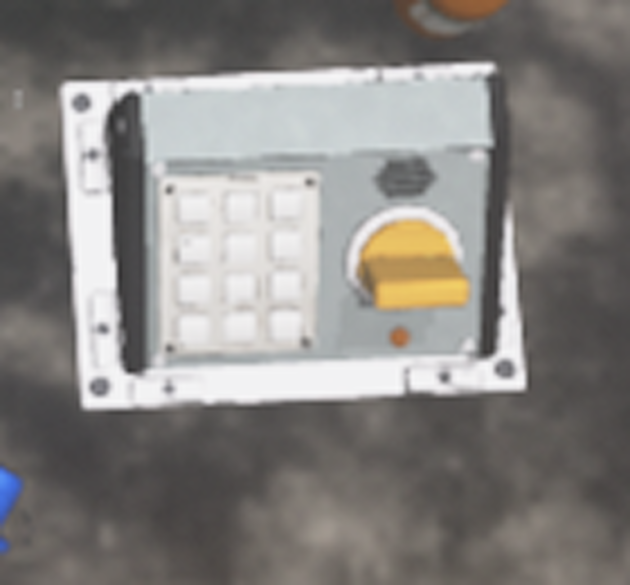

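View pics/scenec.png

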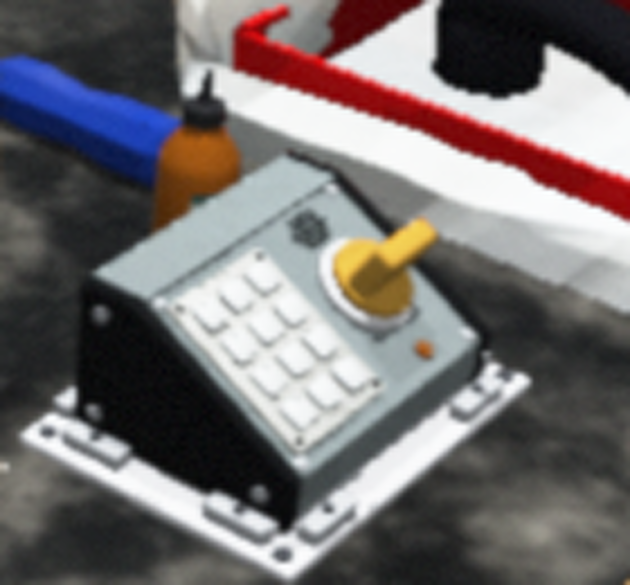

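```bash
cat > fit.py <<'E'
from h import *
from scipy.optimize import least_squares
def corners(c,psi=0.02,phi=0.0):
    n=np.array([-.5,0,.866]);y=np.array([0,1,0.]);x=np.cross(y,n)
    Rz=np.array([[np.cos(psi),-np.sin(psi),0],[np.sin(psi),np.cos(psi),0],[0,0,1]])
    x0,y0=x,y; x=np.cos(phi)*x0+np.sin(phi)*y0; y=-np.sin(phi)*x0+np.cos(phi)*y0
    B=Rz@np.stack([x,y,n],1)
    return {(i,j,k):c+B@np.array([i*.006,j*.018,k]) for i in(-1,1) for j in(-1,1) for k in (.002,.027)}
if __name__=="__main__":
    for lab,c in [("a",np.array([.4706,-.189,.0628]))]:
        for cam,k in [("wrist","w1"),("top","top0"),("scene","scene0")]:
            im=cv2.imread(f"pics/{k}.png");P={a:proj(cam,p) for a,p in corners(c).items()}
            u=np.mean(list(P.values()),0);s=8;o=np.round(u)-36
            z=cv2.resize(im[int(o[1]):int(o[1])+72,int(o[0]):int(o[0])+72],None,fx=s,fy=s,interpolation=cv2.INTER_NEAREST)
            print(k,"origin",o)
            for a in P:
                for b in P:
                    if a<b and sum(q!=w for q,w in zip(a,b))==1:
                        f=lambda p:tuple(int(v) for v in ((np.array(p)+.5-o)*s))
                        cv2.line(z,f(P[a]),f(P[b]),(255,0,0) if a[2]==b[2]==.027 else (0,0,255),1)
            cv2.imwrite(f"pics/fit_{k}.png",z)
E
python3 fit.py; python3 -c "
import cv2,numpy as np
a=[cv2.imread(f'pics/fit_{k}.png') for k in ['w1','top0','scene0']]
b=np.vstack([np.hstack(a[:2]),np.hstack([a[2],a[2]*0])]);cv2.imwrite('pics/fit.png',cv2.resize(np.hstack(a),(800,267)))
[cv2.imwrite(f'pics/f{i}.png',x) for i,x in enumerate(a)]"
```

```text
w1 origin [296. 187.]
top0 origin [424. 268.]
scene0 origin [421. 182.]
```

View pics/f0.png

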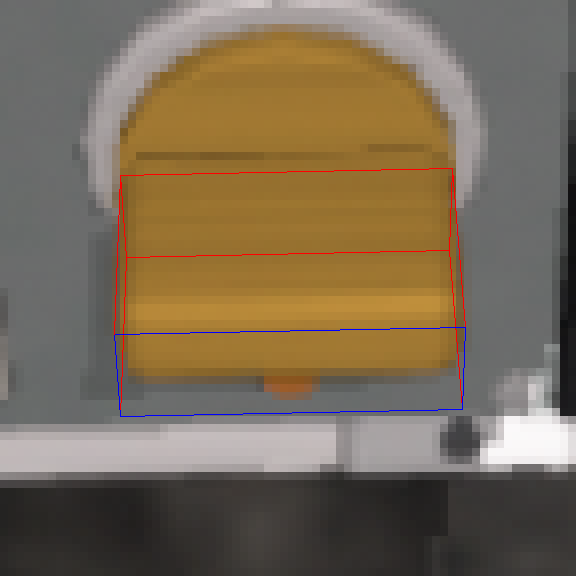

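View pics/f1.png

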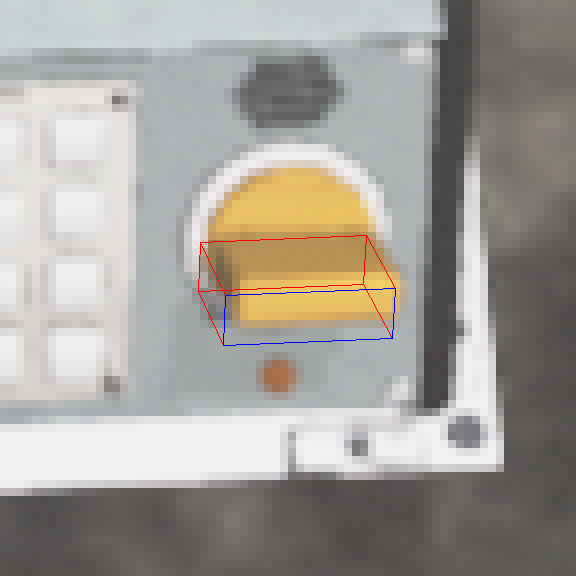

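View pics/f2.png

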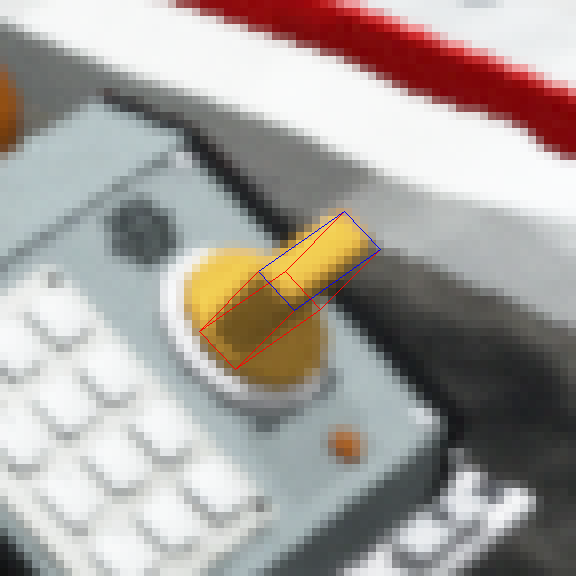

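```bash
python3 - <<'E'
from fit import *
pk=[("wrist",(296,187),{(-1,1):(122,380),(-1,-1):(461,373),(1,1):(118,300),(1,-1):(459,293)}),
("top",(424,268),{(-1,1):(238,328),(-1,-1):(395,321),(1,1):(233,281),(1,-1):(400,273)})]
c0=np.array([.4706,-.189,.0628]);C=corners(c0)
for a,p in C.items():
    if a[2]>.01: print(a,(np.array(proj("scene",p))+.5-(421,182))*8)
obs=[]
for cam,o,d in pk:
    for k,v in d.items(): obs.append((cam,k,np.array(o)+np.array(v)/8-.5))
M={c:cams.camera_model(c) for c in("wrist","top","scene")}
def run(obs,psi=True):
    def f(x):
        C=corners(x[:3],x[3]);return np.concatenate([(np.array(proj(c,C[k+(.027,)],M[c]))-v)/M[c]["fx"]*(1000*.3 if c=="wrist" else 1000*.9) for c,k,v in obs])
    s=least_squares(f,np.r_[c0,.02],loss="soft_l1");return s
s=run(obs);print(s.x,np.round(s.fun,1))
sc={(-1,-1):(372,242),(1,-1):(347,212),(-1,1):(298,305),(1,1):(266,264)}
o2=obs+[("scene",k,np.array((421,182))+np.array(v)/8-.5) for k,v in sc.items()]
s=run(o2);print(s.x,np.round(s.fun,1))
E
```

```text
(-1, -1, 0.027) [380.23457567 249.5244239 ]
(-1, 1, 0.027) [294.43323267 310.30575901]
(1, -1, 0.027) [344.62251715 211.45695172]
(1, 1, 0.027) [258.24840952 271.17222877]
[ 0.47435019 -0.18958784  0.06398563  0.02099163] [ 0.3  0.6  0.9  0.5  0.1  0.2  1.4  0.1 -2.5  0.   0.1 -0.  -1.  -0.6
 -0.4 -0.5]
[ 0.47378073 -0.19013418  0.06246667  0.02567016] [ 1.   0.8  1.4  0.6  0.8  0.5  1.9  0.2 -2.1  0.7  0.4  0.5 -0.7  0.1
 -0.1  0.1 -0.3  0.4 -2.7 -1.4 -2.8 -0.1 -3.8  0.3]
```

The fit with the known bar size puts stopper_center at about (0.474, -0.190, 0.063) and the bar middle at (0.467, -0.190, 0.0755), with yaw about 0.023. This agrees with the nest position. The end faces of the bar are vertical planes, so a tool pointing straight down can grip it along its length.

Emit:
drive_tool --series '[[[0, -1, -30, 0.024, 56], [0, -0.5, -35, 0, 56], [0, 0, -35, 0, 56], [0, 0, -30, 0, 56], [0, 0, -15, 0, 56], [0, 0, 0, 0, 56], [0, 0, 0, 0, 56]]]' --force 10

```text
clock: 3.6
tool_pos: [0.4656, -0.1882, 0.094]
eef_rot: [1.0, 0.012, -0.0, 0.0]
contact_force: [1.0, 0.5, 0.6]
opening: 0.635
```

```bash
python3 - <<'E'
from h import *
im=cams.snapshot("wrist");cv2.imwrite("pics/w2.png",im)
s=sensors.get_state();print(s["clock"],s["tool_pos"],s["eef_rot"],s["contact_force"])
E
```

```text
3.65 [ 0.46600822 -0.18827504  0.09450927] [9.99932070e-01 1.16341560e-02 6.43869100e-04 2.97027568e-04] [ 0.30391638 -0.2610049   0.69358336]
```

View pics/w2.png

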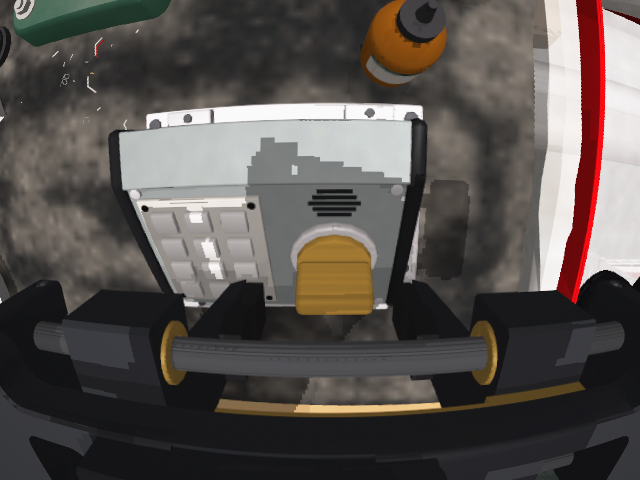

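The wrist view shows the brass bar (296–372, about row 290) lying between the open fingers, so I'll check the fit from this closer view.

```bash
python3 - <<'E'
from fit import *
C=corners(np.array([.474,-.190,.063]),.023)
im=cv2.imread("pics/w2.png");o=np.array([280,220]);s=5
z=cv2.resize(im[220:340,260:410],None,fx=s,fy=s,interpolation=cv2.INTER_NEAREST);o=np.array([260,220])
m=cams.camera_model("wrist")
P={a:proj("wrist",p,m) for a,p in C.items()}
for a in P:
  for b in P:
    if a<b and sum(q!=w for q,w in zip(a,b))==1:
      f=lambda p:tuple(int(v) for v in ((np.array(p)+.5-o)*s))
      cv2.line(z,f(P[a]),f(P[b]),(255,0,0) if a[2]==b[2]==.027 else (0,0,255),1)
cv2.imwrite("pics/w2f.png",z)
E
```

```text
(no output)
```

View pics/w2f.png

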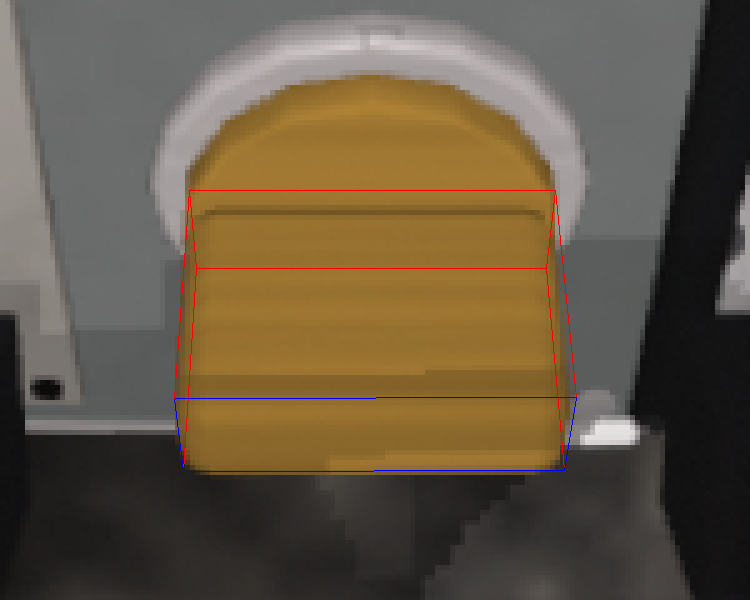

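Emit:
drive_tool --series '[[[-1, -1.5, -12, 0, 56], [-0.5, 0, -10, 0, 56], [0, 0, 0, 0, 56], [0, 0, 0, 0, 30], [0, 0, 0, 0, 30], [0, 0, 0, 0, 30], [0, 0, 0, 0, 30], [0, 0, 0, 0, 30]]]' --force 10

```text
clock: 4.45
tool_pos: [0.4641, -0.1903, 0.072]
eef_rot: [1.0, 0.011, 0.0, 0.001]
contact_force: [-0.9, -3.8, 2.1]
opening: 0.407
```

Emit:
drive_tool --series '[[[0, 0, 0, 0, 30], [0, 0, 0, 0, 30], [0, 0, 0, 0, 30]]]' --force 30

```text
clock: 4.75
tool_pos: [0.4642, -0.1903, 0.072]
eef_rot: [1.0, 0.011, 0.0, 0.001]
contact_force: [-1.5, -5.5, 3.2]
opening: 0.405
```

Emit:
drive_tool --series '[[[-0.1, 0, 0.2, 0.07, 30], [-0.1, 0, 0.2, 0.08, 30], [-0.1, 0, 0.2, 0.08, 30]]]' --force 30

```text
clock: 5.05
tool_pos: [0.464, -0.1918, 0.0723]
eef_rot: [0.992, 0.125, 0.0, 0.001]
contact_force: [-1.1, -8.0, -1.0]
opening: 0.407
```

```bash
cat > st.py <<'E'
from h import *
s=sensors.get_state();print(s["clock"],np.round(s["tool_pos"],4),"a",round(2*np.arctan2(s["eef_rot"][1],s["eef_rot"][0]),3),np.round(s["contact_force"],1),np.round(s["moment"],2),round(s["opening"]*88.1,1))
E
python3 st.py
```

```text
5.05 [ 0.464  -0.1918  0.0723] a 0.251 [-1.1 -8.  -1. ] [-2.47 -0.02 -0.94] 35.8
```

Emit:
drive_tool --series '[[[-0.1, -0.5, 0.2, 0.07, 30], [-0.1, -0.5, 0.2, 0.05, 30], [-0.1, -0.5, 0.1, 0, 30]]]' --force 30

```text
clock: 5.35
tool_pos: [0.463, -0.193, 0.0728]
eef_rot: [0.983, 0.184, -0.0, 0.001]
contact_force: [-0.4, -5.7, -1.2]
opening: 0.409
```

```bash
python3 - <<'E'
from h import *
cv2.imwrite("pics/w3.png",cams.snapshot("wrist"));cv2.imwrite("pics/s3.png",cv2.resize(cams.snapshot("scene")[150:330,340:540],None,fx=4,fy=3.3))
E
python3 st.py
```

```text
5.45 [ 0.463  -0.193   0.0728] a 0.369 [-1.2 -6.2 -0.4] [-2.03 -0.01 -0.69] 35.9
```

View pics/w3.png

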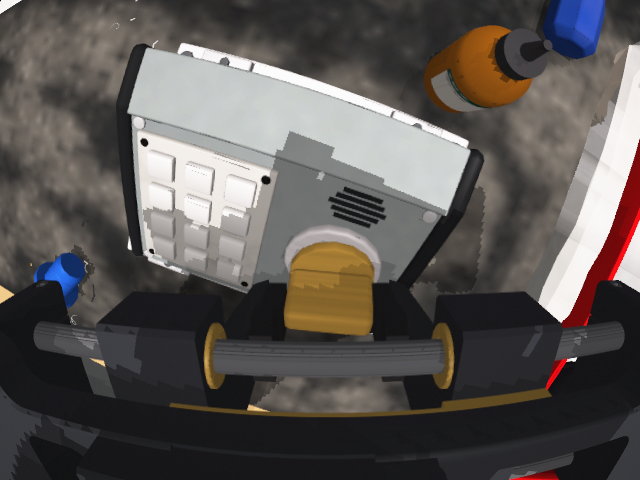

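View pics/s3.png

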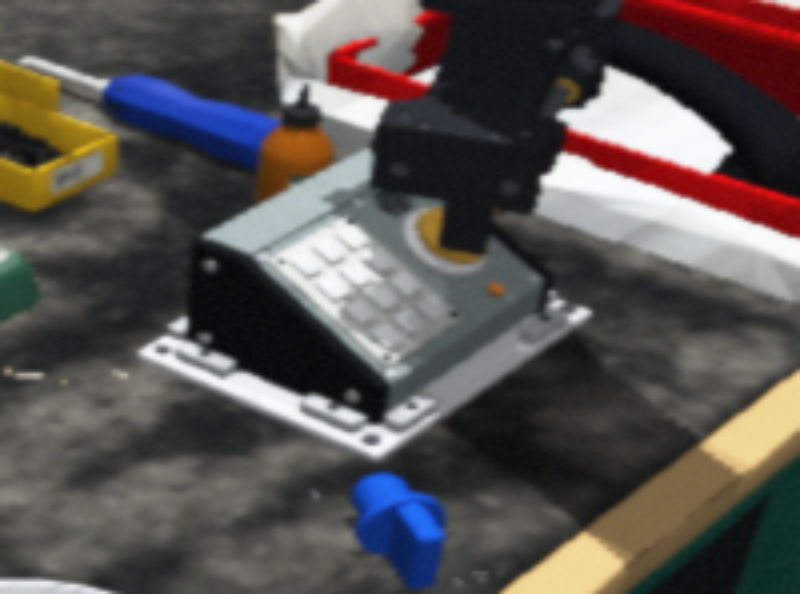

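The bar has turned with the jaws and the console is still seated flat. Next comes the opposite swing.

Emit:
drive_tool --series '[[[-0.1, 0, 0.15, -0.08, 30], [-0.17, 0, 0.3, -0.1, 30], [-0.17, 0, 0.3, -0.1, 30], [-0.17, 0, 0.3, -0.1, 30], [-0.17, 0, 0.3, -0.1, 30], [-0.17, 0, 0.3, -0.1, 30], [-0.17, 0, 0.3, -0.1, 30]]]' --force 30

```text
clock: 6.15
tool_pos: [0.4604, -0.1859, 0.0738]
eef_rot: [0.989, -0.15, -0.003, -0.003]
contact_force: [-2.8, 5.0, 0.4]
opening: 0.408
```

```bash
python3 st.py
```

```text
6.15 [ 0.4604 -0.1859  0.0738] a -0.302 [-2.8  5.   0.4] [1.65 0.39 1.03] 36.0
```

Emit:
drive_tool --series '[[[-0.1, -0.3, 0.2, 0.08, 30], [-0.17, -0.5, 0.35, 0.1, 30], [-0.17, -0.5, 0.35, 0.1, 30], [-0.17, -0.5, 0.35, 0.1, 30], [-0.17, -0.5, 0.35, 0.1, 30], [-0.17, -0.5, 0.35, 0.1, 30], [-0.17, -0.5, 0.35, 0.1, 30]]]' --force 30

```text
clock: 6.85
tool_pos: [0.4614, -0.1952, 0.0761]
eef_rot: [0.983, 0.186, -0.0, 0.0]
contact_force: [2.4, -6.5, -10.1]
opening: 0.406
```

```bash
python3 st.py
```

```text
6.85 [ 0.4614 -0.1952  0.0761] a 0.374 [  2.4  -6.5 -10.1] [-1.87 -0.33 -0.74] 35.8
```

Emit:
drive_tool --series '[[[-0.1, 0.2, 0, -0.08, 30], [-0.2, 0.5, 0.2, -0.1, 30], [-0.2, 0.5, 0.25, -0.1, 30], [-0.2, 0.5, 0.3, -0.1, 30], [-0.2, 0.5, 0.3, -0.1, 30], [-0.2, 0.5, 0.3, -0.1, 30], [-0.1, 0.5, 0.3, -0.1, 30]]]' --force 30

```text
clock: 7.55
tool_pos: [0.4591, -0.1853, 0.0773]
eef_rot: [0.989, -0.151, -0.003, -0.003]
contact_force: [0.9, 8.4, -7.4]
opening: 0.404
```

```bash
python3 - <<'E'
from h import *
cv2.imwrite("pics/w4.png",cams.snapshot("wrist"));cv2.imwrite("pics/s4.png",cv2.resize(cams.snapshot("scene")[150:330,340:540],None,fx=4,fy=3.3))
E
python3 st.py
```

```text
7.65 [ 0.4591 -0.1852  0.0775] a -0.303 [ 0.1  6.3 -6.7] [ 1.69  0.02 -0.04] 35.8
```

View pics/w4.png

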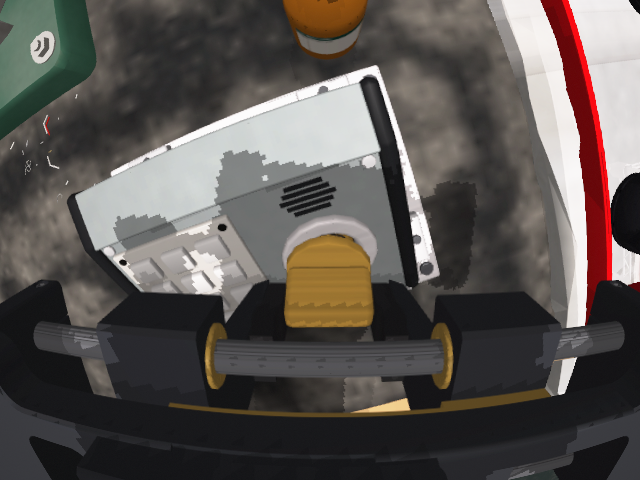

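View pics/s4.png

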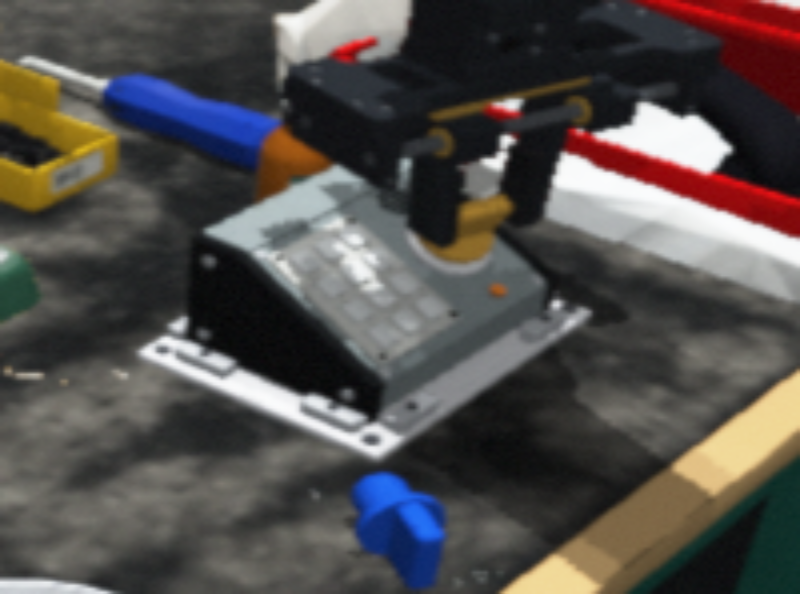

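The flange now stands slightly off the boss with the console flat, so I'm continuing the swings.

Emit:
drive_tool --series '[[[0, -0.2, 0, 0.08, 30], [-0.1, -0.6, 0.2, 0.1, 30], [-0.1, -0.6, 0.3, 0.1, 30], [-0.15, -0.6, 0.3, 0.1, 30], [-0.15, -0.6, 0.3, 0.1, 30], [-0.15, -0.6, 0.3, 0.1, 30], [-0.15, -0.6, 0.3, 0.1, 30]]]' --force 30

```text
clock: 8.35
tool_pos: [0.4597, -0.1955, 0.0796]
eef_rot: [0.982, 0.187, 0.0, 0.0]
contact_force: [2.1, -6.9, -10.7]
opening: 0.405
```

```bash
python3 st.py
```

```text
8.35 [ 0.4597 -0.1955  0.0796] a 0.376 [  2.1  -6.9 -10.7] [-1.86 -0.47 -0.51] 35.7
```

Emit:
drive_tool --series '[[[-0.1, 0.2, 0, -0.08, 30], [-0.2, 0.6, 0.2, -0.1, 30], [-0.2, 0.6, 0.25, -0.1, 30], [-0.2, 0.6, 0.3, -0.1, 30], [-0.2, 0.6, 0.3, -0.1, 30], [-0.2, 0.6, 0.3, -0.1, 30], [-0.1, 0.6, 0.3, -0.1, 30]]]' --force 30

```text
clock: 9.05
tool_pos: [0.4574, -0.1853, 0.0808]
eef_rot: [0.989, -0.151, -0.002, -0.003]
contact_force: [1.4, 5.3, -7.1]
opening: 0.403
```

```bash
python3 st.py
```

```text
9.05 [ 0.4574 -0.1853  0.0808] a -0.303 [ 1.4  5.3 -7.1] [ 1.62 -0.26  0.43] 35.5
```

Emit:
drive_tool --series '[[[0, -0.2, 0, 0.08, 30], [-0.1, -0.6, 0.2, 0.1, 30], [-0.15, -0.6, 0.3, 0.1, 30], [-0.15, -0.6, 0.3, 0.1, 30], [-0.15, -0.6, 0.3, 0.1, 30], [-0.15, -0.6, 0.3, 0.1, 30], [-0.15, -0.6, 0.3, 0.1, 30]]]' --force 30

```text
clock: 9.75
tool_pos: [0.4574, -0.196, 0.083]
eef_rot: [0.982, 0.187, -0.0, 0.001]
contact_force: [1.6, -8.6, -8.4]
opening: 0.404
```

Emit:
drive_tool --series '[[[-0.1, 0.2, 0, -0.08, 30], [-0.2, 0.6, 0.2, -0.1, 30], [-0.2, 0.6, 0.25, -0.1, 30], [-0.2, 0.6, 0.3, -0.1, 30], [-0.2, 0.6, 0.3, -0.1, 30], [-0.2, 0.6, 0.3, -0.1, 30], [-0.1, 0.6, 0.3, -0.1, 30]]]' --force 30

```text
clock: 10.45
tool_pos: [0.4558, -0.1841, 0.0845]
eef_rot: [0.989, -0.151, -0.002, -0.004]
contact_force: [1.2, 9.9, -3.4]
opening: 0.408
```

```bash
python3 st.py; python3 - <<'E'
from h import *
cv2.imwrite("pics/w5.png",cams.snapshot("wrist"));cv2.imwrite("pics/s5.png",cv2.resize(cams.snapshot("scene")[150:330,340:540],None,fx=4,fy=3.3))
E
```

```text
10.45 [ 0.4558 -0.1841  0.0845] a -0.302 [ 1.2  9.9 -3.4] [ 2.43 -0.4   0.35] 35.9
```

View pics/s5.png

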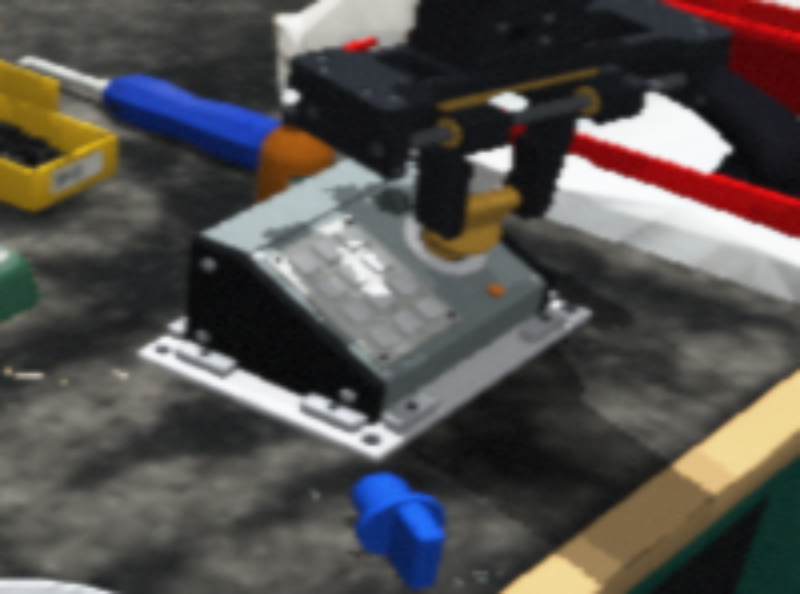

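View pics/w5.png

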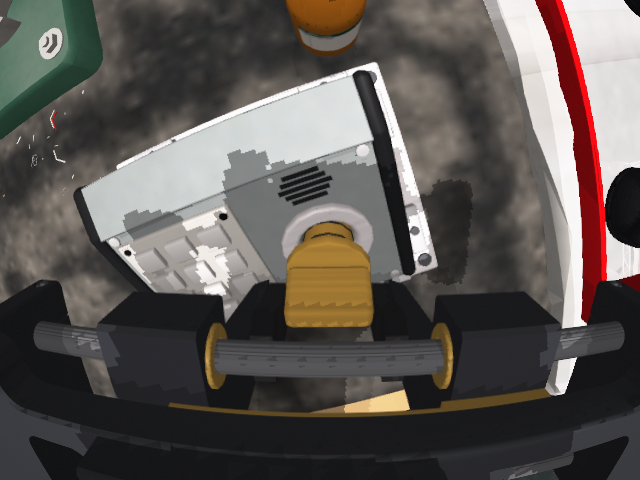

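The shank now shows, about 12–14 mm out. The bar hasn't slipped in the jaws and the console is flat. One more pair of swings should clear the seals.

Emit:
drive_tool --series '[[[0, -0.3, 0, 0.08, 30], [-0.15, -0.6, 0.3, 0.1, 30], [-0.15, -0.6, 0.3, 0.1, 30], [-0.2, -0.6, 0.35, 0.1, 30], [-0.2, -0.6, 0.35, 0.1, 30], [-0.2, -0.6, 0.35, 0.1, 30], [-0.2, -0.6, 0.35, 0.1, 30]]]' --force 30

```text
clock: 11.25
tool_pos: [0.4553, -0.1963, 0.0871]
eef_rot: [0.982, 0.187, 0.0, 0.001]
contact_force: [1.9, -7.4, -6.2]
opening: 0.407
```

Emit:
drive_tool --series '[[[-0.1, 0.3, 0.1, -0.08, 30], [-0.2, 0.6, 0.3, -0.1, 30], [-0.2, 0.6, 0.35, -0.1, 30], [-0.2, 0.6, 0.4, -0.1, 30]]]' --force 30

```text
clock: 11.65
tool_pos: [0.4532, -0.19, 0.0879]
eef_rot: [1.0, -0.004, -0.001, -0.002]
contact_force: [0.3, 3.4, -3.0]
opening: 0.402
```

```bash
python3 st.py
```

```text
11.65 [ 0.4532 -0.19    0.0879] a -0.008 [ 0.3  3.4 -3. ] [0.91 0.12 0.11] 35.4
```

Emit:
drive_tool --series '[[[-0.5, 0, 0.9, 0.02, 30], [-0.5, 0, 0.9, 0, 30], [-0.5, 0, 0.9, 0, 30], [-0.5, 0, 0.9, 0, 30]]]' --force 30

```text
clock: 12.05
tool_pos: [0.4519, -0.1919, 0.0921]
eef_rot: [1.0, 0.008, -0.0, -0.001]
contact_force: [-0.6, 2.7, -4.9]
opening: 0.405
```

```bash
python3 st.py
```

```text
12.05 [ 0.4519 -0.1919  0.0921] a 0.016 [-0.6  2.7 -4.9] [0.72 0.2  0.04] 35.7
```

Emit:
drive_tool --series '[[[-1, 0, 1.7, 0, 30], [-1, 0, 1.7, 0, 30], [-1, 0, 1.7, 0, 30], [-1, 0, 1.7, 0, 30], [-1.5, 0, 2.6, 0, 30], [-2, 0, 3.4, 0, 30], [-2, 0, 4, 0, 30], [0, 0, 8, 0, 30]]]' --force 30

```text
clock: 12.85
tool_pos: [0.4419, -0.1926, 0.1172]
eef_rot: [1.0, 0.007, -0.001, -0.0]
contact_force: [1.2, 0.6, -1.5]
opening: 0.403
```

```bash
python3 st.py; python3 - <<'E'
from h import *
cv2.imwrite("pics/w6.png",cams.snapshot("wrist"));cv2.imwrite("pics/s6.png",cv2.resize(cams.snapshot("scene")[150:330,340:540],None,fx=4,fy=3.3))
E
```

```text
12.85 [ 0.4419 -0.1926  0.1172] a 0.014 [ 1.2  0.6 -1.5] [ 0.08  0.08 -0.04] 35.5
```

View pics/s6.png

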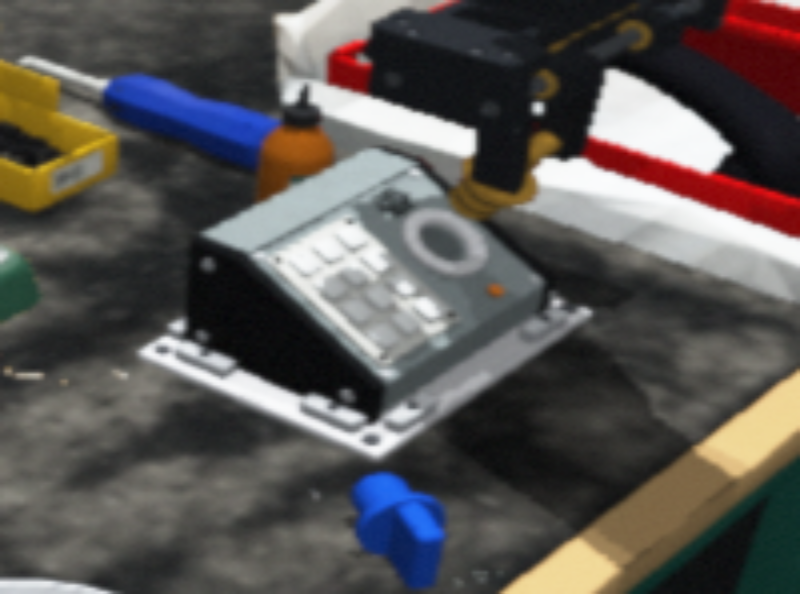

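View pics/w6.png

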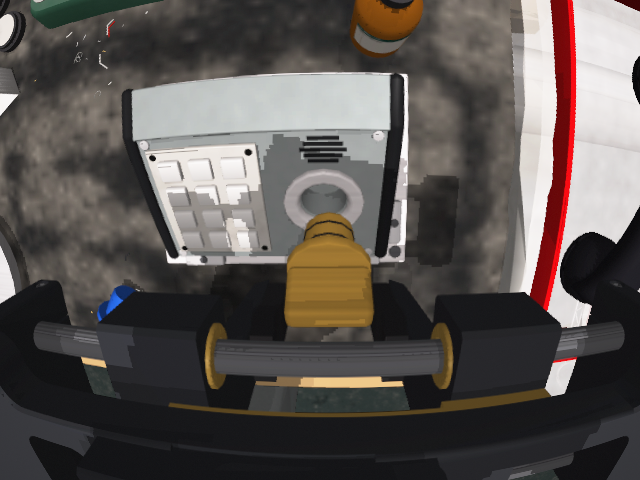

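The stopper is free: the bore is empty at (445,243) in the scene crop, the stopper is held and the console is flat. Now I'll locate the dish.

```bash
python3 - <<'E'
from h import *
for cam in["top","scene"]:
    cams.snapshot(cam)
    L=cams.trace(cam,"parts_dish")
    for x in L[:2]:
        m=x["mask"].astype(np.uint8);c=max(cv2.findContours(m,0,cv2.CHAIN_APPROX_NONE)[0],key=cv2.contourArea)[:,0]
        P=np.array([at_z(cam,p,.026)[:2] for p in c]);(cx,cy),rr=cv2.minEnclosingCircle((P*1000).astype(np.float32))
        print(cam,x["confidence"],m.sum(),cx,cy,rr,P.min(0),P.max(0))
E
```

```text
top 0.76 4981 401.364501953125 171.90017700195312 72.79637908935547 [0.33053553 0.09969857] [0.47300935 0.24319665]
top 0.27 53 494.8988952636719 -201.1041259765625 10.986401557922363 [ 0.4901641  -0.21206992] [ 0.49952032 -0.19013832]
scene 0.57 6488 398.1164855957031 173.62242126464844 73.86431884765625 [0.32709037 0.10083278] [0.47169515 0.24525157]
scene 0.48 263 501.6906433105469 -236.6262664794922 37.60152053833008 [ 0.47215968 -0.26694555] [ 0.53196158 -0.20594809]
```

Emit:
drive_tool --series '[[[0, 10, 30, 0, 30], [0, 25, 30, 0, 30], [-2, 35, 20, 0, 30], [-5, 40, 0, 0, 30], [-5, 40, 0, 0, 30], [-5, 40, 0, 0, 30], [-5, 40, 0, 0, 30], [-5, 40, 0, 0, 30], [-5, 40, 0, 0, 30], [-5, 30, 0, 0, 30]]]' --force 30

```text
clock: 14.15
tool_pos: [0.4051, 0.1501, 0.1968]
eef_rot: [1.0, 0.008, -0.0, -0.0]
contact_force: [1.1, -0.1, -1.2]
opening: 0.403
```

```bash
python3 st.py
```

```text
14.15 [0.4051 0.1501 0.1968] a 0.016 [ 1.1 -0.1 -1.2] [ 0.01 -0.04 -0.03] 35.5
```

Emit:
drive_tool --series '[[[-4, 12, -25, 0, 30], [-3, 9, -30, 0, 30], [0, 0, -30, 0, 30], [0, 0, -25, 0, 30], [0, 0, -18, 0, 30], [0, 0, -10, 0, 30], [0, 0, 0, 0, 30]]]' --force 30

```text
clock: 14.85
tool_pos: [0.3982, 0.1681, 0.058]
eef_rot: [1.0, 0.007, -0.001, 0.0]
contact_force: [-0.3, 0.2, -0.8]
opening: 0.402
```

```bash
python3 st.py; python3 - <<'E'
from h import *
cv2.imwrite("pics/s7.png",cv2.resize(cams.snapshot("scene")[200:440,240:480],None,fx=2.5,fy=2.5))
E
```

```text
14.85 [0.3982 0.1681 0.058 ] a 0.014 [-0.3  0.2 -0.8] [0.01 0.04 0.01] 35.4
```

View pics/s7.png

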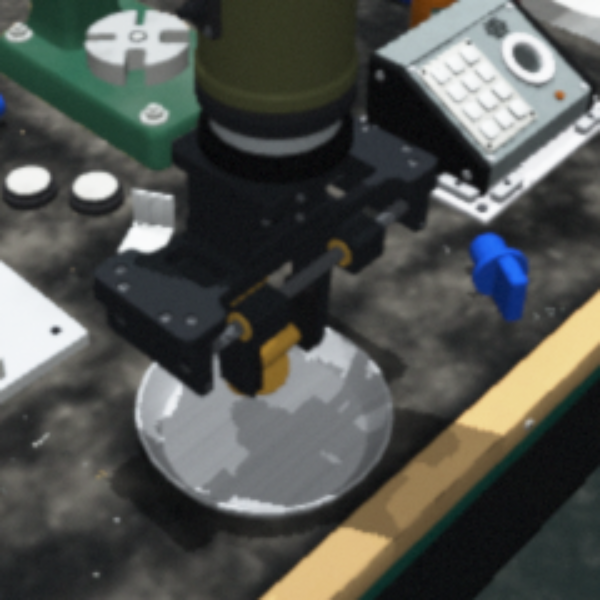

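Emit:
drive_tool --series '[[[0, 2, -3, 0, 30], [0, 2, -3, 0, 30], [0, 0, -2, 0, 30], [0, 0, 0, 0, 30]]]' --force 30

```text
clock: 15.3
tool_pos: [0.4001, 0.1731, 0.0523]
eef_rot: [1.0, 0.007, -0.001, 0.0]
contact_force: [0.4, -0.6, -1.3]
opening: 0.406
```

Emit:
drive_tool --series '[[[0, 0, -1, 0, 30], [0, 0, -1, 0, 30], [0, 0, 0, 0, 30]]]' --force 30

```text
clock: 15.6
tool_pos: [0.4003, 0.173, 0.0506]
eef_rot: [1.0, 0.007, -0.002, 0.001]
contact_force: [-0.9, -0.5, -1.7]
opening: 0.409
```

Emit:
drive_tool --series '[[[0, 0, -1.5, 0, 30], [0, 0, -1.5, 0, 30], [0, 0, 0, 0, 30]]]' --force 15

```text
clock: 15.9
tool_pos: [0.4011, 0.1734, 0.0482]
eef_rot: [1.0, 0.007, -0.002, 0.001]
contact_force: [0.5, 0.1, -1.1]
opening: 0.408
```

Emit:
drive_tool --series '[[[0, 0, -1.5, 0, 30], [0, 0, -1.5, 0, 30], [0, 0, 0, 0, 30]]]'

```text
clock: 16.2
tool_pos: [0.4019, 0.1737, 0.046]
eef_rot: [1.0, 0.007, -0.003, 0.001]
contact_force: [-0.6, -0.4, -1.9]
opening: 0.41
```

Emit:
drive_tool --series '[[[0, 0, -1.5, 0, 30], [0, 0, -1, 0, 30], [0, 0, 0, 0, 40], [0, 0, 0, 0, 50], [0, 0, 0, 0, 60], [0, 0, 0, 0, 70], [0, 0, 0, 0, 75], [0, 0, 0, 0, 75]]]'

```text
clock: 17.0
tool_pos: [0.4025, 0.174, 0.0443]
eef_rot: [1.0, 0.007, -0.004, 0.002]
contact_force: [-0.5, -0.3, 0.5]
opening: 0.85
```

Emit:
drive_tool --series '[[[0, 0, 15, 0, 75], [0, 0, 30, 0, 75], [0, 0, 40, 0, 75], [0, 0, 40, 0, 75], [0, 0, 40, 0, 75], [0, 0, 0, 0, 75], [0, 0, 0, 0, 75], [0, 0, 0, 0, 75]]]'

```text
clock: 17.8
tool_pos: [0.4016, 0.1736, 0.2083]
eef_rot: [1.0, 0.007, -0.005, 0.002]
contact_force: [-0.2, 0.2, 0.3]
opening: 0.848
```

```bash
python3 st.py; python3 - <<'E'
from h import *
cv2.imwrite("pics/s8.png",cams.snapshot("scene"));cv2.imwrite("pics/w8.png",cams.snapshot("wrist"))
cams.snapshot("scene")
a=cams.mark_of("scene","stopper_center");b=cams.mark_of("wrist","stopper_center")
for n,c,L in[("s","scene",a),("w","wrist",b)]:
    for x in L: print(n,np.round(x["at"],1),round(x["confidence"],2),np.round(at_z(c,x["at"],.022),3))
E
```

```text
17.8 [0.4016 0.1736 0.2083] a 0.014 [-0.2  0.2  0.3] [ 0.01  0.01 -0.  ] 74.7
s [436.6 306.3] 0.84 [ 0.378 -0.016  0.022]
s [225.4 247.4] 0.83 [0.761 0.129 0.022]
s [357.3 369.9] 0.64 [0.379 0.17  0.022]
s [362.9 378.2] 0.45 [0.364 0.175 0.022]
s [430.1 247.1] 0.27 [ 0.484 -0.144  0.022]
w [512.9 246.2] 0.63 [ 0.373 -0.015  0.022]
w [325.6 241.1] 0.56 [0.376 0.176 0.022]
```

View pics/s8.png

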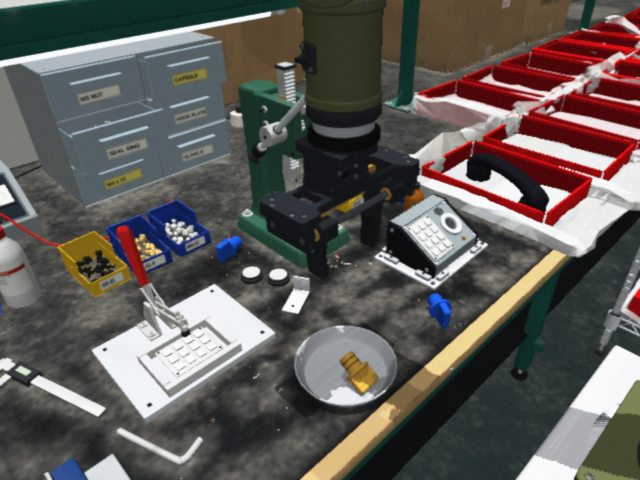

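View pics/w8.png

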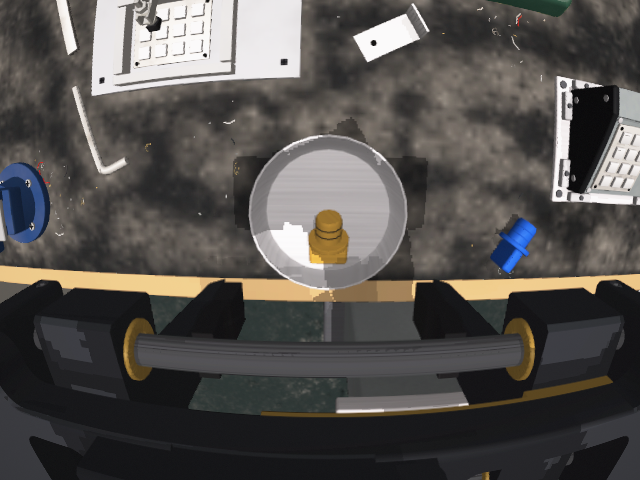

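The stopper lies in the dish, at (357,370) in the scene view and (328,240) in the wrist view. Its middle is about 24 mm from the dish's centre. The console stands flat and the gripper is clear, so I'm handing the job in.

```bash
python3 -c "
from h import *
print(r.finish_job(), sensors.get_state()['clock'])"
```

```text
the job is handed in; nothing more can be done
the job is handed in; nothing more can be done
```

The brass stopper is out of the console and lying in the parts dish. I handed the job in at about 18 s on the robot clock, against the 51 s limit; no verdict is reported.

- **Freeing it:** I gripped the bar by its ends and twisted it about 20 degrees each way while easing it out along the bore. The pull stayed at about 11 N or less at each reading. Once the seals had let go, I drew it straight out and released it in the dish.
- **Stopper:** My last pictures show it lying in the dish. Its middle measures about 24 mm from the dish's centre, against a limit of 65 mm. I did not measure its height, but it lies on its side.
- **Console and robot:** The console looks flat in its nest. That is judged by eye, as I made no tilt measurement. The gripper was well clear of everything and the force readings were about zero.
- **Disagreements:**
  - The detected stopper points were up to about 4 mm off between cameras, so I set the grasp from a fit to the bar's outline instead.
  - While lowering into the dish I felt no clear floor contact, so the stopper may have dropped a few millimetres and tipped over on release.

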